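# Test, re-arm and trim a trip relay

### The arm

A 7-joint arm with a two-finger parallel gripper is mounted at the origin on a cart in front of the work surface, level with it; the furniture and walls round the work are solid. World frame = base frame: x ahead of the robot, y to its left, z up, the work surface at z = 0. Lengths are in mm, angles in rad, forces in N, time in s.
With the tool pointing down it reaches from about 350 to 900 mm from the base axis. Payload 8.1 kg.
Tool frame: the origin (TCP) lies midway between the tips of the shut fingers; the grasp point (between the pads) lies 19 mm behind it; z points along the fingers, y is the line along which they close (so a half turn about z gives the same grasp; the last joint's range is limited). The gripper opens to 85 mm and grips with 20 to 120 N. Pads are 22 mm wide; open, the fingers measure 114 mm over their backs; the gripper's body (76 mm by 85 mm) begins 54 mm behind the grasp point. The pads swing forward as they close: fully open they stand 13 mm farther back than shut.
Start: joints at [1.116, 0.434, 0.025, 1.573, -0.012, 1.134, -0.075], TCP at [215.345, -586.743, 231.323] pointing down, gripper open.
Joint ranges: [-2.62, 2.62], [-0.44, 2.09], [-1.27, 1.32], [0.08, 2.57], [-1.32, 4.46], [0.12, 2], [-2.74, 2.74]. Speed limits (rad/s): [2.22, 2.22, 3.01, 3.01, 3.14, 3.14, 3.14].

### API

Orientations are given as [roll, pitch, yaw] about the fixed x, y, z axes, in that order (R = Rz(yaw) Ry(pitch) Rx(roll)).
In Python, from rig import read_state, eyes, order gives the robot as it stands.
- The arm moves only by the tool send_rows, never from a script. Its argument "plan" is a list of rows, each a list of 3 entries, a list of its own where there are three numbers: the shift along the tool's x, y, z in cm, then the turn, a rotation vector about the tool's x, y, z in rad, then the opening in per cent of the stroke, from 0 (shut) to 100 (fully open). In form: [[[tx, ty, tz], [ax, ay, az], grip], ...]. A call has 1 to 20 rows; each row shifts and turns the commanded pose from where the row before left it, along the tool's axes as they then stand; what a row does not reach is not made up. A row lasts 1/12 s, in which the tool goes at most 41.7 mm and 7.16 degrees, less where a joint would pass 70% of its speed; a pose out of reach is approached as far as the arm can. A call with a gripper value outside its range is refused whole. The fingers move at their own pace and stop on an object; "squeeze" is the grip in N (left out, the last holds). Time passes only in rows, so rows that do not move let the fingers close. It gives the time, the measured TCP pose, the force, the opening and the grip force at its end, in the units of the state.
- read_state(): the state, without advancing time (a new reading comes with each control period).
- eyes.read_camera(name): name is "scene" or "top" or "wrist"; returns a dict with "image" (384x512x3 uint8, red, green, blue), "K" (3x3 intrinsics, pixels), "pose" (4x4, takes a point from camera to world coordinates); the wrist camera has in their place "hand_eye" (4x4, takes a point from camera to tool coordinates, whose origin is the TCP and whose axes are the flange's). Camera axes: x right, y down, z forward; pixel columns grow to the right and rows downward; lengths in mm; the calibration is good to about 2 mm. A picture is of the moment at which its call begins: read the wrist's pose just before it. There is no depth.
- order.close_job(): hands the job in; it is judged then, once.
The state is a dict: "time_s": time; "q": joint angles; "joint_vel": joint speeds; "effort": joint torques, N m; "tool_pos": TCP position; "orientation": TCP orientation; "wrist_force": force on the tool from outside, world axes, zero at the start; "ft_torque": the same for the moment, N m; "grip_width": finger opening in mm; "gripper_force": force on a finger pad.
Only numpy, scipy, OpenCV 4.12 (cv2) and the standard library are available. Lean on these libraries where they do the work, as an engineer would, in place of code of your own. Each camera call takes 0.05 s, during which the arm holds its last target. There are 200 camera calls.

### The job

Test the trip relay that is fixed on the bench: press its round test button so that the lever drops towards the front, then lift the lever back up until it stays standing by itself. Then thread the knurled cap down (clockwise from above) until it bottoms out, back it off a quarter turn, and finish while still gripping the cap there, holding it still as one does while thread-lock sets. Leave the loose things around it where they are.

Things in the scene. Friction and masses are not known exactly. Their poses are not given: they have to be found in the camera images.
- trip_relay: The trip relay, fixed on the bench: aluminium plate 110 (x) x 250 (y) x 10 mm, yawed up to 0.35. Origin: centre of its underside; -x is its front (robot side), y its left. At y = +65 mm a grey trip block 88 x 56 mm, top 68 mm up, carries lever and button; at y = -70 mm a round tower, 34 mm across and 68 mm high, with a threaded neck, carries the knurled cap.
- test_button (a joint): Black round test button, 20 mm across, on the rear half of the block's top, behind the lever. 0 = out, 0.006 = fully in (6 mm straight down); a spring returns it; 2 N starts it, 5 N holds it fully in. Past about 4 mm it tips the standing lever over to the front, which then drops by its own weight.
- button_top (a point): Centre of the button's top face; 85 mm above the bench when out, at x = +28, y = +65 mm of the relay.
- trip_lever (a joint): Steel lever, 7 mm rod 45 mm long, on its end a cross-bar 13 mm thick, 24 mm wide; hinged about the relay's y at x -22, y 65, z 78 mm. 0 = standing, leaning back 0.16 rad on its stop, stays by its weight; 0.95 = dropped to the front, end 32 mm ahead of the hinge and 32 mm above it. Light (80 g); push the cross-bar from the front, back and up along its arc; below 0.16 it falls back on its stop.
- lever_tip (a point): Centre of the cross-bar on the lever's end.
- adjusting_cap (a joint): Angle of the knurled cap on its thread, rad. 0 = bottomed out (hard stop); grows as it is unscrewed, counter-clockwise from above; a quarter turn is 1.57. Right-hand thread, 6 mm rise a turn. It starts 1.0 to 2.4 rad from the bottom, already on the thread, cannot be pulled off and stays where it is turned. Thread drag about 0.05 N m.
- cap_center (a point): Centre of the knurled cap, on its axis, half-way up. Steel, 40 mm diameter, 30 mm tall, a raised bar from centre to edge on its top as a pointer. Bottomed out, the centre is 95 mm above the bench at x = 0, y = -70 mm of the relay. The point turns with the cap: its x axis points along the bar.
- threadlock_bottle_mid (a point): Bystander, loose: small red bottle with a nozzle, 25 mm across, 69 mm tall, upright behind the relay; point at its centre.
- ball_bearing_mid (a point): Bystander, loose: ball bearing 38 mm across, 11 mm thick, flat in front of the relay; point at its centre.
- star_knob_mid (a point): Bystander, loose: black star knob 29 mm across lying on its head, stud up, 32 mm tall, in front of the relay; point on its axis 10 mm above the bench.
- screwdriver_dark_mid (a point): Bystander, loose: small dark screwdriver, 125 mm long, 17 mm thick, lying to the right of the relay; point at its middle.

How it is judged:
By the outcome, as a careful person would: the job done as asked, in the order asked, and still so for the second after the job is handed in, while the arm keeps its last pose, push and grip.
It also fails if it takes over 67 s, if anything falls off the work surface, if the arm or the gripper's body presses on something with over 40 N, if the wrist force passes 120 N, or if a joint passes its speed limit or range.

## Working session

There is one attempt and no reset: what is moved stays moved. The work goes in short steps, Python scripts to look and compute and a tool call to move; the robot and the scene stay as the last step left them, time stands still between calls to the robot, and variables do not carry over. Pictures are saved under pics/ and viewed, at most 10 in all, crops included, and the job is handed in when it is done.

Besides the shell and the picture viewer there is one more tool, called after "Request:" by a JSON object that holds its "method" and its "body". send_rows: Moves the arm, as the interface text tells. Its arguments: {"type":"object","properties":{"plan":{"type":"array","items":{"type":"array"}},"squeeze":{"type":"number"}},"required":["plan"]}

```bash
mkdir -p pics; ls
python3 - <<'E'
from rig import read_state, eyes
import cv2,numpy as np
s=read_state(); print({k:np.round(v,3).tolist() for k,v in s.items()})
ims=[]
for n in("top","scene"):
    c=eyes.read_camera(n); cv2.imwrite(f"pics/{n}0.png",cv2.resize(c["image"][:,:,::-1],None,fx=1.5625,fy=1.5625,interpolation=cv2.INTER_CUBIC)); print(n,c["K"].tolist(),np.round(c["pose"],4).tolist())
E
```

```text
pics
{'time_s': 0.0, 'q': [1.116, 0.435, 0.025, 1.574, -0.012, 1.134, -0.075], 'joint_vel': [0.001, -0.0, -0.0, -0.0, 0.001, -0.0, -0.0], 'effort': [0.001, -67.046, 1.025, -31.621, 0.016, 0.013, 0.0], 'tool_pos': [215.186, -586.255, 230.55], 'orientation': [-3.14, 0.0, 0.352], 'wrist_force': [0.3, -1.063, -1.337], 'ft_torque': [0.034, 0.016, 0.063], 'gripper_force': 0.0, 'grip_width': 85.577}
top [[478.6431443069184, 0.0, 260.11947623087684], [0.0, 478.6431443069184, 195.91912477989393], [0.0, 0.0, 1.0]] [[-0.0111, -0.9886, 0.1499, 404.8889], [-0.9997, 0.0075, -0.0248, -10.7029], [0.0234, -0.1501, -0.9884, 1212.8312], [0.0, 0.0, 0.0, 1.0]]
scene [[445.8339550715689, 0.0, 253.81722168107945], [0.0, 445.8339550715689, 193.82527441427726], [0.0, 0.0, 1.0]] [[-0.8525, -0.3159, 0.4165, 161.0352], [-0.5226, 0.5319, -0.6663, 602.6469], [-0.011, -0.7857, -0.6185, 659.6052], [0.0, 0.0, 0.0, 1.0]]
```

View pics/top0.png

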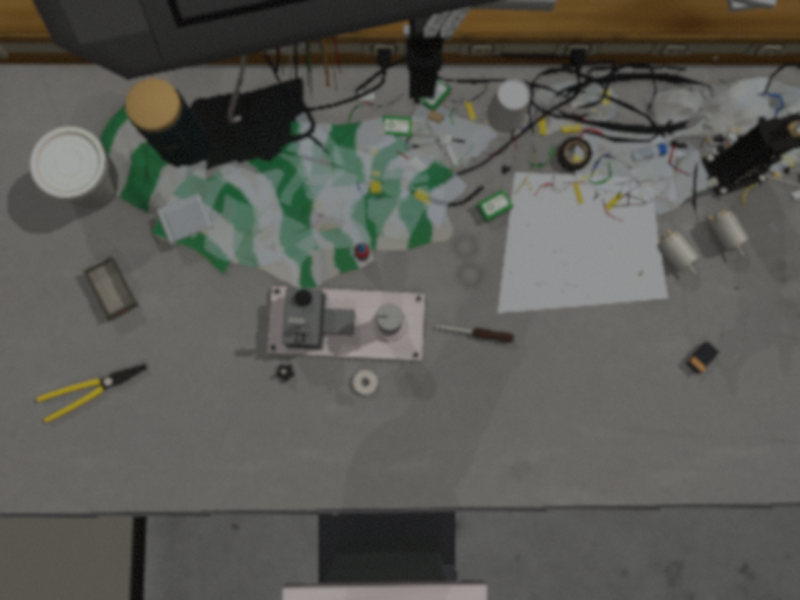

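View pics/scene0.png

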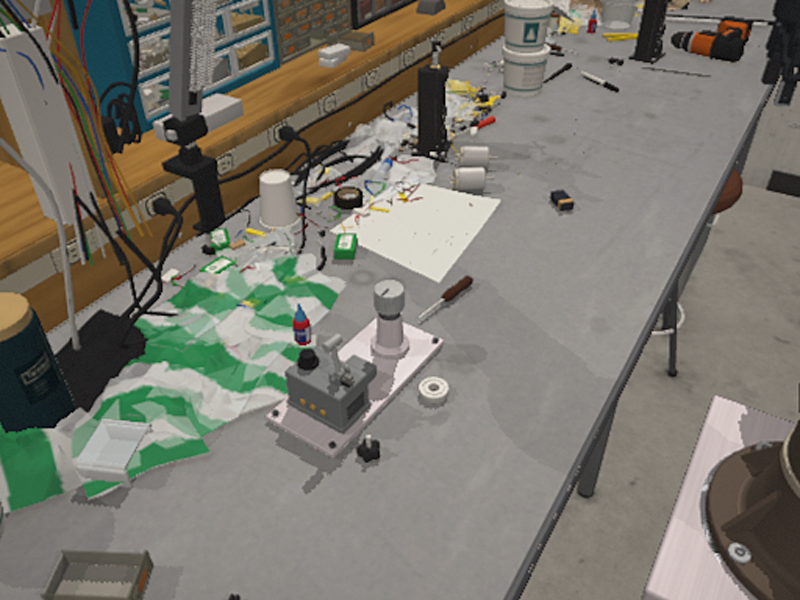

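```bash
cat > h.py <<'E'
import numpy as np, cv2
from rig import read_state, eyes
from scipy.spatial.transform import Rotation as Ro
def tcp(s=None):
    s=s or read_state(); T=np.eye(4); T[:3,:3]=Ro.from_euler('xyz',s['orientation']).as_matrix(); T[:3,3]=s['tool_pos']; return T
def cam(n):
    T=tcp(); c=eyes.read_camera(n); P=c['pose'] if 'pose' in c else T@c['hand_eye']; return c['image'][:,:,::-1].copy(),np.array(c['K']),np.array(P)
def bp(K,P,uv,z):
    d=P[:3,:3]@np.linalg.inv(K)@[uv[0],uv[1],1]; return P[:3,3]+d*(z-P[2,3])/d[2]
def pj(K,P,X):
    c=np.linalg.inv(P)@np.append(X,1); return (K@c[:3]/c[2])[:2]
def crop(im,x,y,w,h,f,name): cv2.imwrite('pics/'+name,cv2.resize(im[y:y+h,x:x+w],None,fx=f,fy=f,interpolation=cv2.INTER_CUBIC))
def relay(x,y,yaw):
    T=np.eye(4); T[:3,:3]=Ro.from_euler('z',yaw).as_matrix(); T[:2,3]=x,y; return T
E
python3 - <<'E'
from h import *
im,K,P=cam('top')
f=1.5625
for n,uv,z in [('c1',(270,286),10),('c2',(425,290),10),('c3',(424,360),10),('c4',(266,356),10),('btn',(303,297),85),('cap',(389,317),112),('bottle',(362,251),60),('bear',(365,382),11),('knob',(285,372),15),('sd',(475,333),8)]:
    print(n,bp(K,P,np.array(uv)/f,z).round(0))
print(cam('wrist')[2].round(2).tolist(), eyes.read_camera('wrist')['K'])
E
```

```text
c1 [622. 181.  10.]
c2 [614. -72.  10.]
c3 [499. -68.  10.]
c4 [508. 185.  10.]
btn [591. 118.  85.]
cap [556. -12. 112.]
bottle [668.  29.  60.]
bear [465.  27.  11.]
knob [482. 154.  15.]
sd [ 543. -152.    8.]
[[0.35, -0.9, -0.25, 278.76], [-0.94, -0.33, -0.09, -562.85], [-0.0, 0.27, -0.96, 373.77], [0.0, 0.0, 0.0, 1.0]] [[343.60054496   0.         257.99913065]
 [  0.         343.60054496 194.99811489]
 [  0.           0.           1.        ]]
```

Request:
{"method": "send_rows", "body": {"plan": [[[2.72,-2.41,-0.2],[0,0,0],0],[[2.72,-2.41,-0.2],[0,0,0],0],[[2.72,-2.41,-0.2],[0,0,0],0],[[2.72,-2.41,-0.2],[0,0,0],0],[[2.72,-2.41,-0.2],[0,0,0],0],[[2.72,-2.41,-0.2],[0,0,0],0],[[2.72,-2.41,-0.2],[0,0,0],0],[[2.72,-2.41,-0.2],[0,0,0],0],[[2.72,-2.41,-0.2],[0,0,0],0],[[2.72,-2.41,-0.2],[0,0,0],0],[[2.72,-2.41,-0.2],[0,0,0],0],[[2.72,-2.41,-0.2],[0,0,0],0],[[2.72,-2.41,-0.2],[0,0,0],0],[[2.72,-2.41,-0.2],[0,0,0],0],[[2.72,-2.41,-0.2],[0,0,0],0],[[2.72,-2.41,-0.2],[0,0,0],0],[[2.72,-2.41,-0.2],[0,0,0],0],[[2.72,-2.41,-0.2],[0,0,0],0],[[2.72,-2.41,-0.2],[0,0,0],0],[[2.72,-2.41,-0.2],[0,0,0],0]]}}

```text
time_s: 1.92
tool_pos: [560.5, 54.7, 271.4]
orientation: [3.141, 0.0, 0.351]
wrist_force: [1.4, -0.4, 0.4]
grip_width: -0.1
gripper_force: 0.0
```

Request:
{"method": "send_rows", "body": {"plan": [[[0,0,0],[0,0,0.095],0],[[0,0,0],[0,0,0.095],0],[[0,0,0],[0,0,0.095],0],[[0,0,0],[0,0,0.095],0],[[0,0,0],[0,0,0],0]]}}

```text
time_s: 2.33
tool_pos: [559.9, 53.3, 271.1]
orientation: [3.141, 0.0, -0.033]
wrist_force: [0.6, -0.5, 0.3]
grip_width: 0.1
gripper_force: 0.0
```

Run:
```python
from h import *
s=read_state(); print(s['time_s'],s['q'].round(3) if hasattr(s['q'],'round') else s['q'],s['tool_pos'],s['orientation'],s['wrist_force'])
im,K,P=cam('wrist'); np.savez('w1.npz',im=im,K=K,P=P)
crop(im,0,0,512,384,1.5625,'w1.png')
```

```text
2.3333 [ 0.028  0.323 -0.289  1.651  0.098  1.182 -1.888] [559.89286145  53.28041203 271.14164755] [ 3.14137444e+00  3.04653000e-04 -3.25172605e-02] [ 0.59010184 -0.47279085  0.27587734]
```

View pics/w1.png

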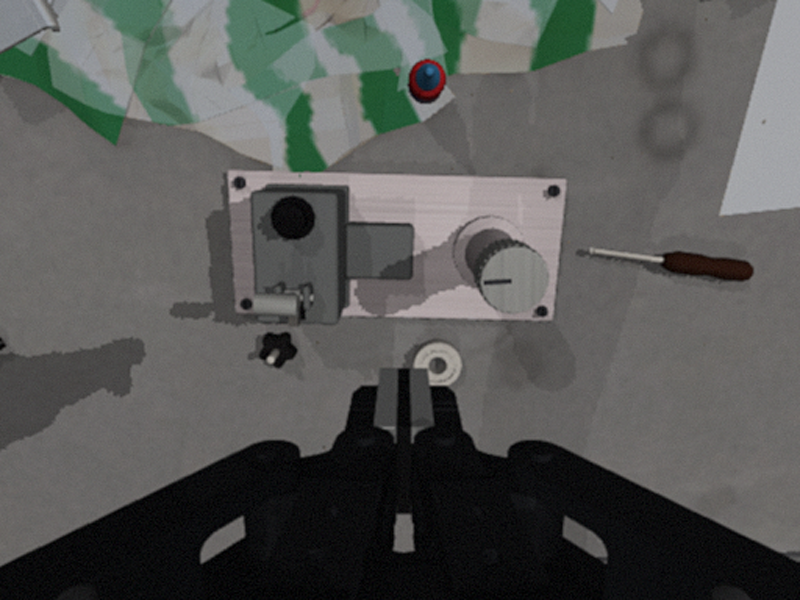

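Run:
```python
from h import *
from scipy.optimize import least_squares
d=np.load('w1.npz');K,P=d['K'],d['P'];f=1.5625
pts=[((228,170),(55,125,10)),((566,178),(55,-125,10)),((555,321),(-55,-125,10)),((293,216),(28,65,85)),((515,279),(0,-70,112))]
def r(p):
    T=relay(*p); return np.concatenate([pj(K,P,(T@np.append(X,1))[:3])-(np.array(uv)/f) for uv,X in pts])
o=least_squares(r,[560,55,-.03],loss='soft_l1'); print(o.x,r(o.x).round(1))
T=relay(*o.x)
for n,X in [('btn',(28,65,85)),('cap',(0,-70,96)),('tip',(-15,65,122)),('hinge',(-22,65,78)),('dropfront',(-54,65,110))]: print(n,(T@np.append(X,1)).round(1)[:3])
for n,uv,z in [('btn',(293,216),85),('cap',(515,279),112)]: print(n,bp(K,P,np.array(uv)/f,z).round(1))
```

```text
[ 5.61157114e+02  5.81558500e+01 -5.71808020e-02] [-0.3 -1.   2.  -0.4 -0.5 -0.2 -1.8  2.1  1.   0.3]
btn [592.8 121.4  85. ]
cap [557.2 -11.7  96. ]
tip [549.9 123.9 122. ]
hinge [542.9 124.3  78. ]
dropfront [511.  126.1 110. ]
btn [594.8 119.5  85. ]
cap [557.5 -10.8 112. ]
```

Request:
{"method": "send_rows", "body": {"plan": [[[0.79,-1.71,0],[0,0,0.02],0],[[0.79,-1.71,0],[0,0,0],0],[[0.79,-1.71,0],[0,0,0],0],[[0.79,-1.71,0],[0,0,0],0],[[0,0,2.8],[0,0,0],0],[[0,0,2.8],[0,0,0],0],[[0,0,2.8],[0,0,0],0],[[0,0,2.8],[0,0,0],0],[[0,0,2.8],[0,0,0],0],[[0,0,2.5],[0,0,0],0],[[0,0,0.5],[0,0,0],0],[[0,0,0],[0,0,0],0]]}}

```text
time_s: 3.38
tool_pos: [593.3, 119.6, 99.8]
orientation: [3.141, 0.004, -0.046]
wrist_force: [-0.5, 0.2, 0.1]
grip_width: 0.4
gripper_force: 0.0
```

Run:
```python
from h import *
s=read_state(); print(s['time_s'],s['tool_pos'],s['orientation'],s['wrist_force'])
im,K,P=cam('wrist'); np.savez('w2.npz',im=im,K=K,P=P)
im2,K2,P2=cam('scene')
T=relay(561.16,58.16,-.055)
a=cv2.resize(im,None,fx=1.17,fy=1.17); cv2.imwrite('pics/w2.png',np.hstack([cv2.resize(im,(400,300)),cv2.resize(im2[180:330,150:350],(400,300))]))
```

```text
3.3833 [593.32321221 119.64984558  99.75831003] [ 3.14064316  0.0035287  -0.04607733] [-0.49378884  0.16320345  0.061241  ]
```

View pics/w2.png

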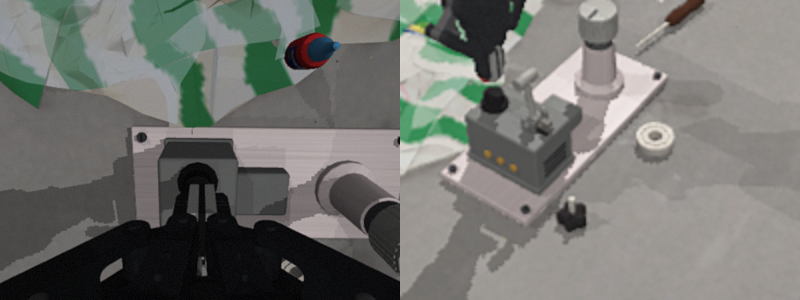

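Left: the shut fingertips (~203,180) stand over the black button (198,178). Right: the lever stands, clear of the fingers. I press now.

Request:
{"method": "send_rows", "body": {"plan": [[[0,0,0.8],[0,0,0],0],[[0,0,0.5],[0,0,0],0],[[0,0,0.4],[0,0,0],0],[[0,0,0.3],[0,0,0],0],[[0,0,0.15],[0,0,0],0],[[0,0,0],[0,0,0],0],[[0,0,0],[0,0,0],0],[[0,0,0],[0,0,0],0]]}}

```text
time_s: 4.15
tool_pos: [594.9, 120.2, 80.2]
orientation: [-3.141, -0.001, -0.048]
wrist_force: [0.5, -0.0, 3.2]
grip_width: -0.4
gripper_force: 2.1
```

Request:
{"method": "send_rows", "body": {"plan": [[[0,0,0.15],[0,0,0],0],[[0,0,0.15],[0,0,0],0],[[0,0,0],[0,0,0],0],[[0,0,0],[0,0,0],0],[[0,0,0],[0,0,0],0],[[0,0,0],[0,0,0],0]]}}

```text
time_s: 4.65
tool_pos: [595.0, 120.2, 78.9]
orientation: [-3.142, -0.002, -0.048]
wrist_force: [-5.1, -2.8, 23.9]
grip_width: -0.4
gripper_force: 11.5
```

Run:
```python
from h import *
s=read_state(); print(s['tool_pos'],s['wrist_force'])
im2,K2,P2=cam('scene')
d=cv2.resize(im2[180:330,150:350],(800,600)); cv2.imwrite('pics/s3.png',d)
```

```text
[594.99711994 120.2378042   78.85508378] [-5.13449813 -2.8214869  23.8663624 ]
```

View pics/s3.png

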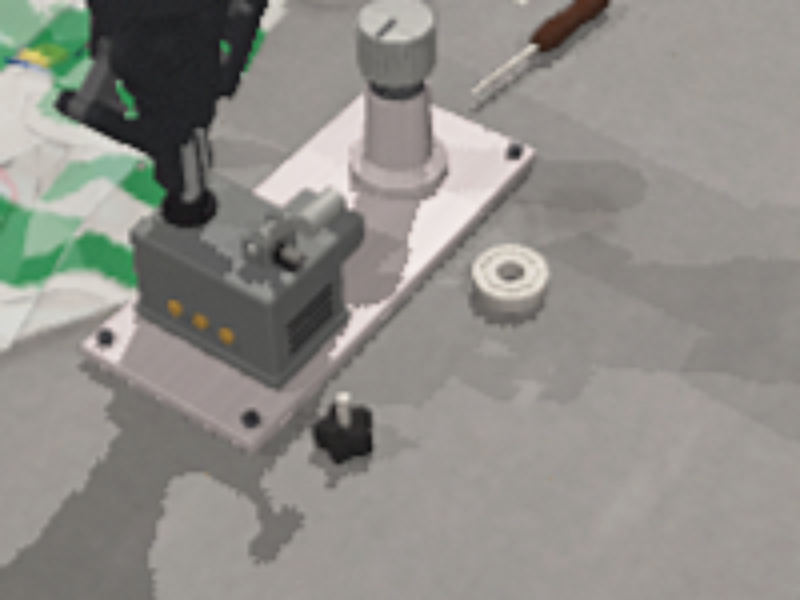

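The picture shows the lever dropped: its cross-bar (318,205) now lies low to the front, with the button held in. Next I go up, round to the front, and down.

Request:
{"method": "send_rows", "body": {"plan": [[[0,0,-2.4],[0,0,0],0],[[0,0,-2.5],[0,0,0],0],[[0,0,-2.5],[0,0,0],0],[[-2.3,0,0],[0,0,0],0],[[-2.3,0,0],[0,0,0],0],[[-2.3,-0.1,0],[0,0,0],0],[[-2.3,0,0],[0,0,0],0],[[-2.4,0,0],[0,0,0],0],[[0,0,0],[0,0,0],0],[[0,0,2.0],[0,0,0],0],[[0,0,2.0],[0,0,0],0],[[0,0,1.2],[0,0,0],0],[[0,0,0],[0,0,0],0],[[0,0,0],[0,0,0],0]]}}

```text
time_s: 5.87
tool_pos: [478.3, 126.6, 98.3]
orientation: [3.141, 0.002, -0.048]
wrist_force: [-0.1, -0.7, 0.5]
grip_width: 0.3
gripper_force: 0.0
```

Request:
{"method": "send_rows", "body": {"plan": [[[0.8,0,0],[0,0,0],0],[[0.5,0,0],[0,0,0],0],[[0.4,0,0],[0,0,0],0],[[0.4,0,0],[0,0,0],0],[[0.4,0,0],[0,0,0],0],[[0.4,0,0],[0,0,0],0],[[0.4,0,0],[0,0,0],0],[[0.4,0,0],[0,0,0],0],[[0.4,0,0],[0,0,0],0],[[0.4,0,0],[0,0,0],0],[[0.3,0,0],[0,0,0],0],[[0.2,0,0],[0,0,0],0],[[0.2,0,0],[0,0,0],0],[[0,0,0],[0,0,0],0],[[0,0,0],[0,0,0],0]]}}

```text
time_s: 7.12
tool_pos: [530.6, 124.2, 98.7]
orientation: [3.142, 0.0, -0.048]
wrist_force: [-0.3, -0.5, -0.5]
grip_width: 0.1
gripper_force: 0.0
```

Run:
```python
from h import *
im2,K2,P2=cam('scene')
d=cv2.resize(im2[180:330,150:350],(800,600)); cv2.imwrite('pics/s4.png',d)
```

```text
(no output)
```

View pics/s4.png

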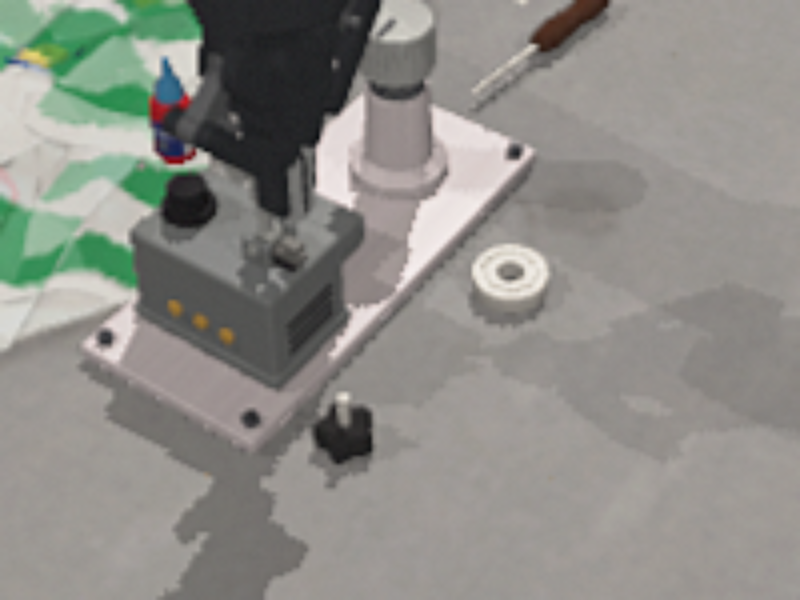

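Request:
{"method": "send_rows", "body": {"plan": [[[-1.0,0,0],[0,0,0],0],[[-2.0,0,0],[0,0,0],0],[[-2.0,0,0],[0,0,0],0],[[0,0,-2.5],[0,0,0],0],[[0,0,-2.5],[0,0,0],0],[[0,0,-2.5],[0,0,0],0],[[0,0,-2.5],[0,0,0],0],[[1.66,2.68,0],[0,0,0],50],[[1.66,2.68,0],[0,0,0],100],[[1.66,2.68,0],[0,0,0],100],[[1.66,2.68,0],[0,0,0],100],[[1.66,2.68,0],[0,0,0],100],[[0,0,0],[0,0,0],100],[[0,0,0],[0,0,0],100]]}}

```text
time_s: 8.33
tool_pos: [556.8, -13.1, 198.4]
orientation: [3.141, 0.001, -0.052]
wrist_force: [-0.2, 0.7, -0.4]
grip_width: 82.8
gripper_force: 0.0
```

Run:
```python
from h import *
s=read_state(); print(s['q'],s['tool_pos'],s['orientation'],s['ft_torque'],s['wrist_force'])
im,K,P=cam('wrist'); im2,K2,P2=cam('scene');np.savez('w5.npz',im=im,K=K,P=P)
cv2.imwrite('pics/w5.png',np.hstack([cv2.resize(im,(480,360)),cv2.resize(im2[200:300,170:258],(317,360))]))
```

```text
[ 0.12137157  0.37321968 -0.25904466  1.76720442  0.11062526  1.0160627
 -1.80177815] [556.76022472 -13.06382636 198.37997736] [ 3.14102075e+00  6.75808060e-04 -5.19182801e-02] [ 0.01022437  0.03766086 -0.01438711] [-0.18583711  0.72454609 -0.44476106]
```

View pics/w5.png

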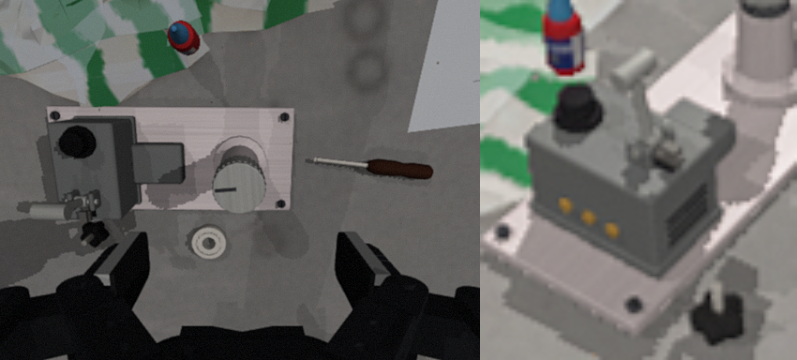

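The lever is up again (right crop, bar at 635,65). The cap top is centred at about (239,187) in the left image, between the fingers.

Run:
```python
from h import *
d=np.load('w5.npz');K,P=d['K'],d['P']
for uv in [(239,187)]: 
  for z in (111,113): print(bp(K,P,np.array(uv)/.9375,z).round(1))
```

```text
[557.7 -10.6 111. ]
[558.2 -10.6 113. ]
```

Request:
{"method": "send_rows", "body": {"plan": [[[0.07,-0.2,2.5],[0,0,0],100],[[0,0,2.5],[0,0,0],100],[[0,0,2.5],[0,0,0],100],[[0,0,2.3],[0,0,0],100],[[0,0,1.7],[0,0,0],100],[[0,0,0.8],[0,0,0],100],[[0,0,0],[0,0,0],100],[[0,0,0],[0,0,0],80]]}}

```text
time_s: 9.1
tool_pos: [557.8, -8.3, 76.3]
orientation: [-3.141, 0.0, -0.047]
wrist_force: [0.1, -0.7, 0.3]
grip_width: 75.4
gripper_force: 0.0
```

Request:
{"method": "send_rows", "body": {"plan": [[[0,0,0],[0,0,0],55],[[0,0,0],[0,0,0],50],[[0,0,0],[0,0,0],46],[[0,0,0],[0,0,0],42],[[0,0,0],[0,0,0],30],[[0,0,0],[0,0,0],30],[[0,0,0],[0,0,0],30],[[0,0,0],[0,0,0],30],[[0,0,0],[0,0,0],30]], "squeeze": 40}}

```text
time_s: 9.85
tool_pos: [558.7, -10.7, 77.3]
orientation: [3.14, -0.002, -0.05]
wrist_force: [-2.5, -4.6, 8.4]
grip_width: 38.9
gripper_force: 39.2
```

Run:
```python
from h import *
s=read_state(); print({k:np.round(v,3).tolist() for k,v in s.items()})
```

```text
{'time_s': 9.85, 'q': [0.093, 0.517, -0.235, 1.889, 0.172, 0.753, -1.858], 'joint_vel': [-0.0, -0.001, 0.0, -0.0, 0.001, -0.001, -0.0], 'effort': [-2.198, -60.064, -4.98, -22.592, -0.841, -1.029, -0.026], 'tool_pos': [558.669, -10.671, 77.291], 'orientation': [3.14, -0.002, -0.05], 'wrist_force': [-2.52, -4.584, 8.384], 'ft_torque': [-0.858, 0.426, 0.076], 'gripper_force': 39.188, 'grip_width': 38.884}
```

Request:
{"method": "send_rows", "body": {"plan": [[[0,0,0.006],[0,0,0.06],30],[[0,0,0.006],[0,0,0.06],30],[[0,0,0.006],[0,0,0.06],30],[[0,0,0.006],[0,0,0.06],30],[[0,0,0.006],[0,0,0.06],30],[[0,0,0.006],[0,0,0.06],30],[[0,0,0.006],[0,0,0.06],30],[[0,0,0.006],[0,0,0.06],30],[[0,0,0.006],[0,0,0.06],30],[[0,0,0.006],[0,0,0.06],30],[[0,0,0.006],[0,0,0.06],30],[[0,0,0.006],[0,0,0.06],30],[[0,0,0],[0,0,0],30],[[0,0,0],[0,0,0],30]]}}

```text
time_s: 11.02
tool_pos: [558.1, -11.9, 76.6]
orientation: [3.14, -0.003, -0.771]
wrist_force: [-3.4, -7.8, 10.7]
grip_width: 39.0
gripper_force: 39.4
```

```bash
cat > st.py <<'E'
from h import *
s=read_state(); print({k:np.round(s[k],3).tolist() for k in('time_s','q','tool_pos','orientation','wrist_force','ft_torque','gripper_force','grip_width')}, 'eff7',s['effort'][6])
E
python3 st.py
python3 - <<'E'
from h import *
im2,K2,P2=cam('scene'); im,K,P=cam('wrist')
cv2.imwrite('pics/w6.png',np.hstack([cv2.resize(im,(480,360)),cv2.resize(im2[160:260,210:298],(317,360))]))
E
```

```text
{'time_s': 11.017, 'q': [-0.047, 0.505, -0.04, 1.902, 0.033, 0.734, -2.448], 'tool_pos': [558.098, -11.93, 76.565], 'orientation': [3.14, -0.003, -0.771], 'wrist_force': [-3.439, -7.763, 10.676], 'ft_torque': [-1.672, 0.91, -0.055], 'gripper_force': 39.404, 'grip_width': 39.047} eff7 -0.19321203231811523
```

View pics/w6.png

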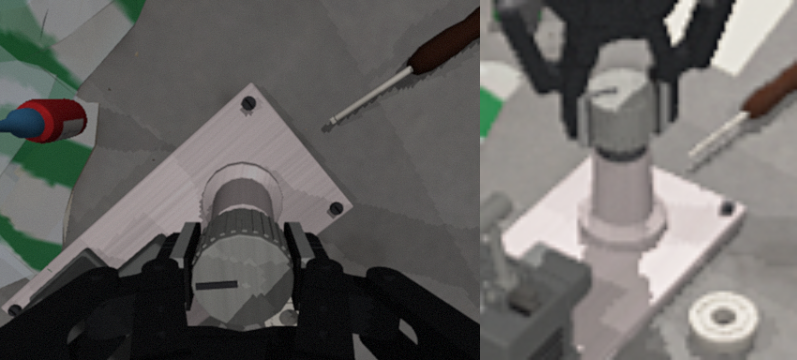

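The cap turned with the gripper (the bar still points at the left pad, 215,285), but joint 7 is nearing its lower limit. I let go, turn back about 3 rad open, and grip again.

Request:
{"method": "send_rows", "body": {"plan": [[[0,0,0],[0,0,0],50],[[0,0,0],[0,0,0],80],[[0,0,0],[0,0,0],80],[[0,0,0],[0,0,0],80],[[0,0,0],[0,0,-0.06],80],[[0,0,0],[0,0,-0.12],80],[[0,0,0],[0,0,-0.12],80],[[0,0,0],[0,0,-0.12],80],[[0,0,0],[0,0,-0.12],80],[[0,0,0],[0,0,-0.12],80],[[0,0,0],[0,0,-0.12],80],[[0,0,0],[0,0,-0.12],80],[[0,0,0],[0,0,-0.12],80],[[0,0,0],[0,0,-0.12],80],[[0,0,0],[0,0,-0.12],80],[[0,0,0],[0,0,-0.12],80],[[0,0,0],[0,0,-0.12],80],[[0,0,0],[0,0,0],80],[[0,0,0],[0,0,0],80]]}}

```text
time_s: 12.7
tool_pos: [557.9, -9.1, 75.0]
orientation: [-3.141, -0.0, 0.728]
wrist_force: [-0.5, -0.0, 0.0]
grip_width: 68.4
gripper_force: 0.0
```

```bash
python3 st.py
```

```text
{'time_s': 12.7, 'q': [0.238, 0.55, -0.442, 1.878, 0.321, 0.784, -1.219], 'tool_pos': [557.901, -9.135, 74.958], 'orientation': [-3.141, -0.0, 0.728], 'wrist_force': [-0.493, -0.015, 0.04], 'ft_torque': [-0.049, -0.064, 0.008], 'gripper_force': 0.0, 'grip_width': 68.376} eff7 0.7849993743002415
```

Request:
{"method": "send_rows", "body": {"plan": [[[-0.14,0.18,0],[0,0,0],80],[[0,0,0],[0,0,-0.06],80],[[0,0,0],[0,0,-0.12],80],[[0,0,0],[0,0,-0.12],80],[[0,0,0],[0,0,-0.12],80],[[0,0,0],[0,0,-0.12],80],[[0,0,0],[0,0,-0.12],80],[[0,0,0],[0,0,-0.12],80],[[0,0,0],[0,0,-0.12],80],[[0,0,0],[0,0,-0.12],80],[[0,0,0],[0,0,-0.12],80],[[0,0,0],[0,0,-0.12],80],[[0,0,0],[0,0,-0.12],80],[[0,0,0],[0,0,-0.12],80],[[0,0,0],[0,0,0],80],[[0,0,0],[0,0,0],80]]}}

```text
time_s: 14.03
tool_pos: [558.0, -11.6, 74.9]
orientation: [-3.141, -0.0, 2.226]
wrist_force: [0.5, 0.5, -0.5]
grip_width: 68.3
gripper_force: 0.0
```

```bash
python3 st.py
```

```text
{'time_s': 14.033, 'q': [0.49, 0.655, -0.821, 1.857, 0.605, 0.9, 0.034], 'tool_pos': [558.003, -11.612, 74.883], 'orientation': [-3.141, -0.0, 2.226], 'wrist_force': [0.506, 0.502, -0.461], 'ft_torque': [0.026, -0.002, 0.016], 'gripper_force': 0.0, 'grip_width': 68.346} eff7 0.7672439329326153
```

Request:
{"method": "send_rows", "body": {"plan": [[[0,0,0],[0,0,0],55],[[0,0,0],[0,0,0],50],[[0,0,0],[0,0,0],46],[[0,0,0],[0,0,0],42],[[0,0,0],[0,0,0],30],[[0,0,0],[0,0,0],30],[[0,0,0],[0,0,0],30],[[0,0,0],[0,0,0],30],[[0,0,0],[0,0,0],30],[[0,0,0],[0,0,0],30]], "squeeze": 40}}

```text
time_s: 14.87
tool_pos: [557.6, -11.9, 75.3]
orientation: [-3.14, 0.0, 2.23]
wrist_force: [-3.8, -2.3, 5.9]
grip_width: 39.2
gripper_force: 39.6
```

```bash
python3 st.py
```

```text
{'time_s': 14.867, 'q': [0.49, 0.654, -0.821, 1.857, 0.606, 0.901, 0.037], 'tool_pos': [557.599, -11.926, 75.285], 'orientation': [-3.14, 0.0, 2.23], 'wrist_force': [-3.773, -2.283, 5.928], 'ft_torque': [-0.428, 0.767, -0.056], 'gripper_force': 39.589, 'grip_width': 39.179} eff7 0.048891204642131925
```

Request:
{"method": "send_rows", "body": {"plan": [[[0,0,0.005],[0,0,0.05],30],[[0,0,0.005],[0,0,0.05],30],[[0,0,0.005],[0,0,0.05],30],[[0,0,0.005],[0,0,0.05],30],[[0,0,0.005],[0,0,0.05],30],[[0,0,0.005],[0,0,0.05],30],[[0,0,0],[0,0,0],30]]}}

```text
time_s: 15.45
tool_pos: [557.2, -12.2, 75.0]
orientation: [-3.14, 0.001, 1.927]
wrist_force: [-5.1, -1.6, 5.8]
grip_width: 39.4
gripper_force: 39.6
```

```bash
python3 st.py
```

```text
{'time_s': 15.45, 'q': [0.444, 0.628, -0.746, 1.861, 0.55, 0.872, -0.218], 'tool_pos': [557.164, -12.167, 74.971], 'orientation': [-3.14, 0.001, 1.927], 'wrist_force': [-5.125, -1.59, 5.845], 'ft_torque': [-0.479, 1.097, -0.06], 'gripper_force': 39.571, 'grip_width': 39.42} eff7 -0.8765704371035099
```

Request:
{"method": "send_rows", "body": {"plan": [[[0,0,0.005],[0,0,0.05],30],[[0,0,0.005],[0,0,0.05],30],[[0,0,0.005],[0,0,0.05],30],[[0,0,0.005],[0,0,0.05],30],[[0,0,0.005],[0,0,0.05],30],[[0,0,0.005],[0,0,0.05],30],[[0,0,0],[0,0,0],30]]}}

```text
time_s: 16.03
tool_pos: [556.7, -12.3, 74.7]
orientation: [-3.139, 0.002, 1.627]
wrist_force: [-6.4, -2.1, 8.8]
grip_width: 39.2
gripper_force: 39.7
```

```bash
python3 st.py
```

```text
{'time_s': 16.033, 'q': [0.397, 0.605, -0.671, 1.866, 0.494, 0.846, -0.469], 'tool_pos': [556.721, -12.271, 74.688], 'orientation': [-3.139, 0.002, 1.627], 'wrist_force': [-6.405, -2.092, 8.796], 'ft_torque': [-0.509, 1.48, -0.027], 'gripper_force': 39.748, 'grip_width': 39.221} eff7 -0.8728831820189953
```

Request:
{"method": "send_rows", "body": {"plan": [[[0,0,0.005],[0,0,0.05],30],[[0,0,0.005],[0,0,0.05],30],[[0,0,0.005],[0,0,0.05],30],[[0,0,0],[0,0,0],30]]}}

```text
time_s: 16.37
tool_pos: [556.5, -12.3, 74.5]
orientation: [-3.139, 0.002, 1.477]
wrist_force: [-8.8, -2.3, 8.7]
grip_width: 38.8
gripper_force: 39.8
```

```bash
python3 st.py
```

```text
{'time_s': 16.367, 'q': [0.372, 0.594, -0.633, 1.868, 0.465, 0.834, -0.595], 'tool_pos': [556.463, -12.251, 74.525], 'orientation': [-3.139, 0.002, 1.477], 'wrist_force': [-8.824, -2.251, 8.697], 'ft_torque': [-0.577, 1.659, -0.102], 'gripper_force': 39.847, 'grip_width': 38.834} eff7 -0.8696255274116993
```

Request:
{"method": "send_rows", "body": {"plan": [[[-0.06,-0.11,0.005],[0,0,0.05],30],[[0,0,0.005],[0,0,0.05],30],[[0,0,0.005],[0,0,0.05],30],[[0,0,0.005],[0,0,0.05],30],[[0,0,0],[0,0,0],30]]}}

```text
time_s: 16.78
tool_pos: [556.1, -12.2, 74.4]
orientation: [-3.141, 0.002, 1.278]
wrist_force: [-4.7, -2.4, 5.6]
grip_width: 39.0
gripper_force: 40.1
```

```bash
python3 st.py
```

```text
{'time_s': 16.783, 'q': [0.339, 0.58, -0.583, 1.873, 0.428, 0.816, -0.76], 'tool_pos': [556.094, -12.209, 74.378], 'orientation': [-3.141, 0.002, 1.278], 'wrist_force': [-4.675, -2.408, 5.552], 'ft_torque': [-0.323, 1.049, 0.578], 'gripper_force': 40.075, 'grip_width': 39.013} eff7 -1.58290296792984
```

Request:
{"method": "send_rows", "body": {"plan": [[[0,0,0.005],[0,0,0.05],30],[[0,0,0.005],[0,0,0.05],30],[[0,0,0.005],[0,0,0.05],30],[[0,0,0],[0,0,0],30]]}}

```text
time_s: 17.12
tool_pos: [556.0, -11.9, 74.2]
orientation: [-3.141, 0.002, 1.13]
wrist_force: [-5.3, -1.5, 6.8]
grip_width: 38.8
gripper_force: 40.2
```

```bash
python3 st.py
```

```text
{'time_s': 17.117, 'q': [0.313, 0.571, -0.545, 1.876, 0.4, 0.806, -0.884], 'tool_pos': [555.966, -11.911, 74.184], 'orientation': [-3.141, 0.002, 1.13], 'wrist_force': [-5.33, -1.516, 6.79], 'ft_torque': [-0.241, 0.986, 0.92], 'gripper_force': 40.244, 'grip_width': 38.825} eff7 -1.9019557535648346
```

```bash
cat > bar.py <<'E'
from h import *
import sys
s=read_state(); im,K,P=cam('wrist'); np.savez(sys.argv[1]+'.npz',im=im,K=K,P=P)
g=cv2.cvtColor(im,cv2.COLOR_BGR2GRAY)
C=pj(K,P,[557.3,-11.5,110]); roi=np.zeros_like(g)
pts=[pj(K,P,[557.3+17*np.cos(a),-11.5+17*np.sin(a),110]) for a in np.linspace(0,6.28,40)]
cv2.fillPoly(roi,[np.int32(pts)],255); v=g[roi>0]
m=((g<0.5*np.median(v))&(roi>0)).astype('uint8')
n,l,st,ce=cv2.connectedComponentsWithStats(m); k=1+np.argmax(st[1:,4])
ys,xs=np.nonzero(l==k); W=np.array([bp(K,P,q,112)[:2] for q in zip(xs,ys)])
mu=W.mean(0); u=np.linalg.svd(W-mu)[2][0]; 
if u@(mu-[557.3,-11.5])<0:u=-u
print('bar world angle',np.arctan2(u[1],u[0]).round(3),'yaw',s['orientation'][2].round(3),'area',st[k,4],'mu',mu.round(1),'len',np.ptp((W-mu)@u).round(1),'C',C.round(0),np.median(v))
x,y=np.int32(C)-[60,50]; a=im[y:y+100,x:x+120].copy(); b=a.copy(); b[(l==k)[y:y+100,x:x+120]]=(0,0,255); cv2.polylines(b,[np.int32(pts)-[x,y]],True,(0,255,0))
cv2.imwrite(f'pics/{sys.argv[1]}.png',cv2.resize(np.hstack([a,b]),None,fx=3.3,fy=3.3))
E
python3 bar.py b1
```

```text
bar world angle -0.07 yaw 1.13 area 357 mu [566.9 -10.2] len 15.5 C [260. 297.] 108.0
```

View pics/b1.png

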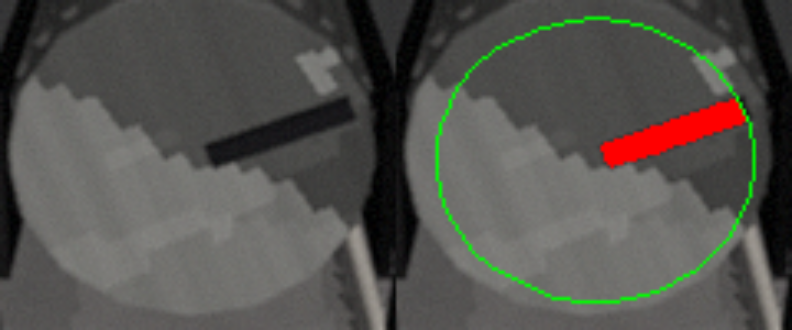

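The bar is clearly segmented, at world angle -0.07 rad, which is the relay's own yaw. Together with the torque rise this means the cap has bottomed. The target bar angle after backing off is about 1.50.

Request:
{"method": "send_rows", "body": {"plan": [[[0,0,-0.007],[0,0,-0.04],30],[[0,0,-0.007],[0,0,-0.08],30],[[0,0,-0.007],[0,0,-0.08],30],[[0,0,-0.008],[0,0,-0.08],30],[[0,0,-0.008],[0,0,-0.08],30],[[0,0,-0.008],[0,0,-0.08],30],[[0,0,-0.008],[0,0,-0.08],30],[[0,0,-0.008],[0,0,-0.08],30],[[0,0,-0.008],[0,0,-0.08],30],[[0,0,-0.008],[0,0,-0.08],30],[[0,0,-0.008],[0,0,-0.08],30],[[0,0,-0.008],[0,0,-0.08],30],[[0,0,-0.008],[0,0,-0.08],30],[[0,0,-0.008],[0,0,-0.08],30],[[0,0,-0.008],[0,0,-0.08],30],[[0,0,-0.008],[0,0,-0.08],30],[[0,0,-0.008],[0,0,-0.08],30],[[0,0,-0.008],[0,0,-0.08],30],[[0,0,-0.007],[0,0,-0.08],30],[[0,0,0],[0,0,0],30]]}}

```text
time_s: 18.83
tool_pos: [557.8, -11.3, 75.7]
orientation: [3.14, 0.001, 2.614]
wrist_force: [2.0, 2.3, 0.3]
grip_width: 39.3
gripper_force: 40.5
```

```bash
python3 st.py; python3 bar.py b2
```

```text
{'time_s': 18.833, 'q': [0.545, 0.692, -0.916, 1.854, 0.676, 0.94, 0.362], 'tool_pos': [557.798, -11.317, 75.68], 'orientation': [3.14, 0.001, 2.614], 'wrist_force': [2.047, 2.252, 0.289], 'ft_torque': [0.344, -0.555, 0.101], 'gripper_force': 40.523, 'grip_width': 39.258} eff7 1.5173406153917313
bar world angle 1.392 yaw 2.614 area 249 mu [558.5  -1.4] len 13.6 C [255. 295.] 88.0
```

Request:
{"method": "send_rows", "body": {"plan": [[[0,0,-0.005],[0,0,-0.055],30],[[0,0,-0.005],[0,0,-0.05],30],[[0,0,0],[0,0,0],30],[[0,0,0],[0,0,0],30],[[0,0,0],[0,0,0],30]]}}

```text
time_s: 19.3
tool_pos: [557.8, -11.3, 75.8]
orientation: [3.14, 0.001, 2.713]
wrist_force: [6.1, 3.7, -1.6]
grip_width: 39.2
gripper_force: 40.7
```

```bash
python3 st.py; python3 bar.py b3
python3 - <<'E'
import cv2,numpy as np
from h import *
im2,_,_=cam('scene'); a=cv2.imread('pics/b3.png'); b=cv2.resize(im2[160:300,150:298],(349,330)); cv2.imwrite('pics/fin.png',np.hstack([a[:,396:],b]))
E
```

```text
{'time_s': 19.3, 'q': [0.558, 0.702, -0.939, 1.853, 0.693, 0.951, 0.446], 'tool_pos': [557.821, -11.256, 75.813], 'orientation': [3.14, 0.001, 2.713], 'wrist_force': [6.149, 3.671, -1.627], 'ft_torque': [0.696, -0.914, 0.004], 'gripper_force': 40.747, 'grip_width': 39.226} eff7 -0.027125064516440034
bar world angle 1.502 yaw 2.713 area 266 mu [557.6  -1.4] len 13.6 C [255. 294.] 86.0
```

View pics/fin.png

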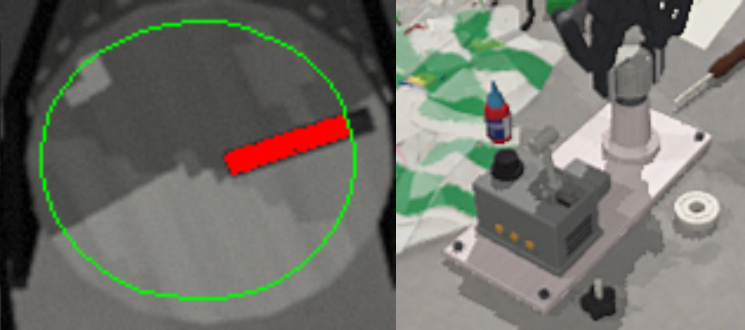

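The bar is 1.57 rad from the bottomed position, the lever is standing, the loose things haven't moved and the cap is still gripped. I'm handing in.

```bash
python3 -c "
from rig import order
print(order.close_job())"
```

```text
the job is handed in; nothing more can be done
None
```

I tripped the relay and reset its lever, which stands by itself. I then bottomed out the cap and backed it off 1.57 rad by the wrist camera; the arm still grips it there. The loose things looked unmoved, and I handed the job in at about 19 s.

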